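# Sweep spent lava stones off the potting board

## Task

Clear the potting board: sweep the four spent dark red lava stones along the board and off its open end into the green tub, only pushing them with your fingers, never pinching one or picking it up. The little pot, the wire spool, the tin and the root pick stay where they are on the board; nothing goes into the white tub.

Things in the scene. Friction and masses are not known exactly. Their poses are not given: they have to be found in the camera images.
- board: Pale wooden potting board, fixed, 300 (its x) by 360 mm (its y). Origin on the bench top under its centre, z up. Its flat top is 90 mm above the origin. Both ends (y = +180 and -180 mm) are open, with a clear drop; a rail 14 mm high and 12 mm wide runs along each long side (rail centres at x = +-144 mm). The slab is 20 mm thick, open below at its ends.
- green_tub: Green open-topped plastic tub for spent stones, fixed and empty, 280 (its x) by 180 (its y) by 62 mm high, walls 4 mm, its axes parallel to the board's. Origin under the centre of its floor. It is tucked about 15 mm under one open end of the board (at +y or -y of the board), its rim 8 mm below the underside of the board.
- white_tub: White tub of the same size, fixed, with clean pale pumice in it, tucked in the same way under the other end of the board. No spent stone may go in here.
- stone1: Spent lava stone, dark red-brown rough lump, 24 to 31 mm across and 20 mm high, about 18 g (varies), loose on the board. Origin at its centre, 10 mm above its flat underside. At the start the stones lie in two loose rows along the board's y, at board x -115 to -85 mm and +42 to +68 mm; stones of a row are 80 mm or more apart, and both rows run clear to both ends.
- stone2: Spent lava stone, dark red-brown rough lump, 24 to 31 mm across and 20 mm high, about 18 g (varies), loose on the board. Origin at its centre, 10 mm above its flat underside. Slides when pushed, hardly rolls.
- stone3: Spent lava stone, dark red-brown rough lump, 24 to 31 mm across and 20 mm high, about 18 g (varies), loose on the board. Origin at its centre, 10 mm above its flat underside. Slides when pushed, hardly rolls.
- stone4: Spent lava stone, dark red-brown rough lump, 24 to 31 mm across and 20 mm high, about 18 g (varies), loose on the board. Origin at its centre, 10 mm above its flat underside. Slides when pushed, hardly rolls.
- mini_pot: Small empty dark blue pot, loose, standing on the board between the two rows of stones, 52 mm across and 36 mm high. Origin at the centre of its underside. To be left where it stands.
- wire_spool: Spool of copper wire with black flanges, loose, standing on end on the board between the two rows of stones, 44 mm across and 30 mm high. Origin at the centre of its underside. To be left where it stands.
- root_pick: Root pick, loose, lying along the board's y near the rail at its +x side: dark wooden handle 17 mm wide and 16 mm high and a thin bent steel hook, 175 mm long in all. Origin on its underside about mid-length, its x along the tool towards the hook. To be left where it lies.
- paste_tin: Flat round aluminium tin with a yellow lid, loose, standing on the board between the two rows of stones, 40 mm across and 22 mm high. Origin at the centre of its underside. To be left where it stands.

How it is judged (in metres and radians):
At the end, for the whole second after the job is handed in: All four stones lie at rest inside the green tub, below its rim, and none of the pot, spool, tin and root pick has been shifted by more than 12 mm (x of stone1 in the frame of green_tub between -0.138 and 0.138 m and y of stone1 in the frame of green_tub between -0.088 and 0.088 m and z of stone1 in the frame of green_tub between 0 and 0.06 m and linear speed of each of stone1, stone2, stone3, stone4 below 0.03 m/s and x of stone2 in the frame of green_tub between -0.138 and 0.138 m and y of stone2 in the frame of green_tub between -0.088 and 0.088 m and z of stone2 in the frame of green_tub between 0 and 0.06 m and x of stone3 in the frame of green_tub between -0.138 and 0.138 m and y of stone3 in the frame of green_tub between -0.088 and 0.088 m and z of stone3 in the frame of green_tub between 0 and 0.06 m and x of stone4 in the frame of green_tub between -0.138 and 0.138 m and y of stone4 in the frame of green_tub between -0.088 and 0.088 m and z of stone4 in the frame of green_tub between 0 and 0.06 m and distance of each of mini_pot, wire_spool, root_pick, paste_tin from where it was at the start of the episode below 0.012 m); the robot touches nothing.
It fails at once if a stone is lifted off the board (its centre more than 40 mm above the board top, some 30 mm off it) (z of any of stone1, stone2, stone3, stone4 in the frame of board above 0.13 m).
It fails at once if a stone is pinched or pressed hard (over 15 N between the fingers and a stone) (contact force between the fingers and stone1 above 15 N or contact force between the fingers and stone2 above 15 N or contact force between the fingers and stone3 above 15 N or contact force between the fingers and stone4 above 15 N).
It fails at once if the little pot, the wire spool, the tin or the root pick is shifted by more than 12 mm (distance of any of mini_pot, wire_spool, paste_tin, root_pick from where it was at the start of the episode above 0.012 m).
It also fails if it takes over 64 s, if anything falls off the work surface, if the arm or the gripper's body presses on something with over 40 N, if the wrist force passes 120 N, or if a joint passes its speed limit or range.

## Robot

A 7-joint arm with a two-finger parallel gripper is mounted at the origin on the work surface. World frame = base frame: x ahead of the robot, y to its left, z up, the work surface at z = 0. Lengths are in mm, angles in rad, forces in N, time in s.
With the tool pointing down it reaches from about 350 to 900 mm from the base axis. Payload 8.1 kg.
Tool frame: the origin (TCP) lies at the very end of the fingers, on their centre line; the grasp point (between the pads) lies ctrl.grasp_offset behind it (ctrl.grasp_offset is the distance from the TCP to the grasp point, in mm); z points along the fingers, y is the line along which they close (so a half turn about z gives the same grasp; the last joint's range is limited). The gripper opens to 85 mm and grips with 20 to 120 N. Pads are 22 mm wide; open, the fingers measure 114 mm over their backs; the gripper's body (76 mm by 85 mm) begins 54 mm behind the grasp point. The pads swing forward as they close: fully open they stand 13 mm farther back than shut.
Start: joints at [-1.403, 0.434, 0.025, 1.573, -0.012, 1.134, -0.075], TCP at [167.216, 602.229, 231.323] pointing down, gripper open.
Joint ranges: [-2.62, 2.62], [-0.44, 2.09], [-1.27, 1.32], [0.08, 2.57], [-1.32, 4.46], [0.12, 2], [-2.74, 2.74]. Speed limits (rad/s): [2.22, 2.22, 3.01, 3.01, 3.14, 3.14, 3.14].

## Interface

Orientations are given as [roll, pitch, yaw] about the fixed x, y, z axes, in that order (R = Rz(yaw) Ry(pitch) Rx(roll)).
In Python, from workcell import ctrl gives the robot as it stands.
- The arm moves only by the tool step_arm, never from a script. Its argument "rows" is a list of rows, each a list of 7 numbers: the shift along the tool's x, y, z in mm, then the turn, a rotation vector about the tool's x, y, z in rad, then the finger opening in mm, from 0 to 85.4. A call has 1 to 20 rows; each row is the pose to reach, as a shift and turn from the pose commanded when the call began, along the tool's axes at that moment; what a row does not reach only later rows make up. A row lasts 1/8 s, in which the tool goes at most 62.5 mm and 10.7 degrees, less where a joint would pass 70% of its speed; a pose out of reach is approached as far as the arm can. A call with a gripper value outside its range is refused whole. The fingers move at their own pace and stop on an object; "grip_force" is the grip in N (left out, the last holds). Time passes only in rows, so rows that repeat a pose let the fingers close. It gives the time, the measured TCP pose, the force, the opening and the grip force at its end, in the units of the state.
- ctrl.sense(): the state, without advancing time (a new reading comes with each control period).
- ctrl.capture(name): name is "scene" or "top" or "wrist"; returns the picture (384x512x3 uint8, red, green, blue); there is no depth.
- ctrl.camera_model(name): a dict with "mtx" (3x3 intrinsics, pixels), "T" (4x4, takes a point from camera to world coordinates); the wrist camera has in their place "tool_from_camera" (4x4, takes a point from camera to tool coordinates, whose origin is the TCP and whose axes are the flange's). Camera axes: x right, y up, looking along -z (the intrinsics and any distortion apply to the point x, -y, -z); pixel columns grow to the right and rows downward; lengths in mm; the calibration is good to about 2 mm. A picture is of the moment at which its call begins: read the wrist's pose just before it. camera_model takes no time and is no camera call.
- ctrl.hand_in(): hands the job in; it is judged then, once.
The state is a dict: "time": time; "qpos": joint angles; "qd": joint speeds; "tau": joint torques, N m; "ee_pos": TCP position; "eef_rot": TCP orientation; "wrist_force": force on the tool from outside, world axes, zero at the start; "ft_torque": the same for the moment, N m; "width": finger opening in mm; "gripper_force": force on a finger pad.
Only numpy, scipy, OpenCV 4.12 (cv2) and the standard library are available. Lean on these libraries where they do the work, as an engineer would, in place of code of your own. Each camera call takes 0.05 s, during which the arm holds its last target. There are 200 camera calls.

## Working session

There is one attempt and no reset: what is moved stays moved. The work goes in short steps, Python scripts to look and compute and a tool call to move; the robot and the scene stay as the last step left them, time stands still between calls to the robot, and variables do not carry over. Pictures are saved under pics/ and viewed, at most 10 in all, crops included, and the job is handed in when it is done.

Besides the shell and the picture viewer there is one more tool, called after ">>>" as name(argument=value, ...), one argument or row to a line, values as JSON. step_arm: Moves the arm, as the interface text tells. Its arguments: {"type":"object","properties":{"rows":{"type":"array","items":{"type":"array","items":{"type":"number"}}},"grip_force":{"type":"number"}},"required":["rows"]}

```bash
mkdir -p pics; python3 - <<'E'
from workcell import ctrl
import cv2
s=ctrl.sense();print(s['ee_pos'],s['eef_rot'],s['time'],s['width'],ctrl.grasp_offset)
for n in ['top','scene']:
    cv2.imwrite(f'pics/{n}0.png',ctrl.capture(n)[:,:,::-1]);m=ctrl.camera_model(n);print(m)
E
```

```text
[167.10237182 601.74292045 230.53417651] [-3.14007522e+00  1.58326841e-04  2.87075065e+00] 0.0 85.7863535150096 18.700000000000003
{'mtx': array([[391.49133906,   0.        , 250.63124322],
       [  0.        , 391.49133906, 193.06779191],
       [  0.        ,   0.        ,   1.        ]]), 'T': array([[ 1.94764092e-02,  9.89757616e-01, -1.41423231e-01,
         4.54163268e+02],
       [-9.99781874e-01,  1.82130907e-02, -1.02219110e-02,
         2.45898480e+01],
       [-7.54146015e-03,  1.41591469e-01,  9.89896450e-01,
         8.27605016e+02],
       [ 0.00000000e+00,  0.00000000e+00,  0.00000000e+00,
         1.00000000e+00]])}
{'mtx': array([[498.19847966,   0.        , 259.43383685],
       [  0.        , 498.19847966, 192.5725889 ],
       [  0.        ,   0.        ,   1.        ]]), 'T': array([[-6.49867002e-01, -4.63460303e-01,  6.02393083e-01,
         1.32199324e+03],
       [ 7.59776166e-01, -3.74939217e-01,  5.31188066e-01,
         6.78225453e+02],
       [-2.03237914e-02,  8.02885503e-01,  5.95786717e-01,
         8.45411022e+02],
       [ 0.00000000e+00,  0.00000000e+00,  0.00000000e+00,
         1.00000000e+00]])}
```

View pics/top0.png

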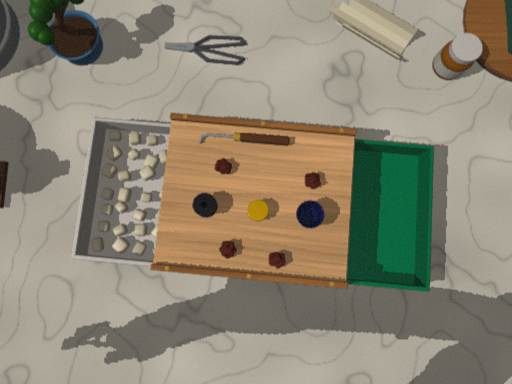

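View pics/scene0.png

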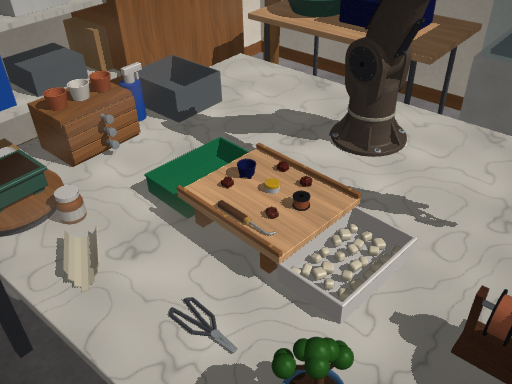

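The top view shows the board centred near (258,200), with the green tub at image right (board −y, world −y). The stones are near (223,166), (313,180), (228,249) and (277,259). The spool is at (205,205), the tin at (258,210), the pot at (311,214), and the pick along row 138. The scene view shows the same layout.

```bash
cat > h.py <<'E'
import cv2,numpy as np
from workcell import ctrl
def ray(n,p):
    m=ctrl.camera_model(n);K=m['mtx'];T=m['T'];u,v=p
    d=np.array([(u-K[0,2])/K[0,0],-(v-K[1,2])/K[1,1],-1.]);return T[:3,3],T[:3,:3]@d
def plane(n,p,z):
    o,d=ray(n,p);return o+d*(z-o[2])/d[2]
def tri(p,q):
    o1,d1=ray('top',p);o2,d2=ray('scene',q)
    s=np.linalg.lstsq(np.c_[d1,-d2],o2-o1,rcond=None)[0]
    a,b=o1+s[0]*d1,o2+s[1]*d2;return (a+b)/2,np.linalg.norm(a-b)
def blobs(n,img,roi,kind):
    x0,y0,x1,y1=roi;H=cv2.cvtColor(img,cv2.COLOR_RGB2HSV).astype(int);h,s,v=H[...,0],H[...,1],H[...,2]
    m={'stone':((h<7)|(h>172))&(s>110)&(v<110),'blue':(h>108)&(h<135)&(s>100)&(v<140),'yellow':(h>20)&(h<32)&(s>170)&(v>130),
       'black':(v<40)&(s<100)}[kind]
    k=np.zeros_like(m);k[y0:y1,x0:x1]=m[y0:y1,x0:x1]
    k=cv2.morphologyEx(k.astype(np.uint8),cv2.MORPH_CLOSE,np.ones((3,3)))
    c,_,st,ce=[*cv2.connectedComponentsWithStats(k)][0:4]
    N,L,S,C=cv2.connectedComponentsWithStats(k)
    return [(C[i].round(1),S[i,:5].tolist()) for i in range(1,N) if S[i,4]>25]
E
python3 - <<'E'
from h import *
t=cv2.imread('pics/top0.png')[:,:,::-1];s=cv2.imread('pics/scene0.png')[:,:,::-1]
for k in ['stone','blue','yellow','black']:
    for n,i,r in [('top',t,(165,120,350,280)),('scene',s,(180,150,350,250))]:
        for b in blobs(n,i,r,k): print(k,n,b, plane(n,b[0],100).round(0))
# board wood corners in top image
for p in [(171,114),(355,128),(347,287),(153,268)]: print(plane('top',p,104).round(0))
E
```

```text
stone top (array([223.1, 165.8]), [216, 159, 15, 14, 153]) [609.  85. 100.]
stone top (array([312.5, 179.9]), [306, 173, 15, 15, 173]) [585. -84. 100.]
stone top (array([227.4, 248.8]), [220, 242, 16, 16, 167]) [454.  73. 100.]
stone top (array([276.8, 259.3]), [270, 253, 15, 15, 172]) [436. -18. 100.]
stone scene (array([282.7, 166.1]), [277, 161, 12, 11, 87]) [438. -15. 100.]
stone scene (array([226.9, 181.9]), [221, 177, 12, 11, 92]) [586. -82. 100.]
stone scene (array([305.5, 181.2]), [300, 177, 12, 9, 87]) [456.  74. 100.]
stone scene (array([272. , 212.5]), [266, 208, 12, 11, 82]) [610.  89. 100.]
blue top (array([310.2, 213.9]), [297, 201, 27, 26, 545]) [521. -80. 100.]
blue scene (array([245.9, 167.6]), [237, 159, 19, 20, 270]) [505. -88. 100.]
yellow top (array([257.2, 209.8]), [247, 200, 21, 21, 350]) [527.  19. 100.]
yellow scene (array([272.1, 182.8]), [265, 178, 15, 11, 119]) [516.  12. 100.]
black top (array([204.9, 204.8]), [194, 194, 23, 23, 402]) [534. 117. 100.]
black scene (array([300.9, 196.2]), [293, 191, 17, 11, 140]) [515. 103. 100.]
[709. 188. 104.]
[ 687. -165.  104.]
[ 390. -145.  104.]
[416. 207. 104.]
```

```bash
python3 - <<'E'
import cv2
i=cv2.imread('pics/top0.png')[105:295,145:365]
cv2.imwrite('pics/top_c.png',cv2.resize(i,None,fx=3.6,fy=3.1,interpolation=2)[:600])
E
```

```text
(no output)
```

View pics/top_c.png

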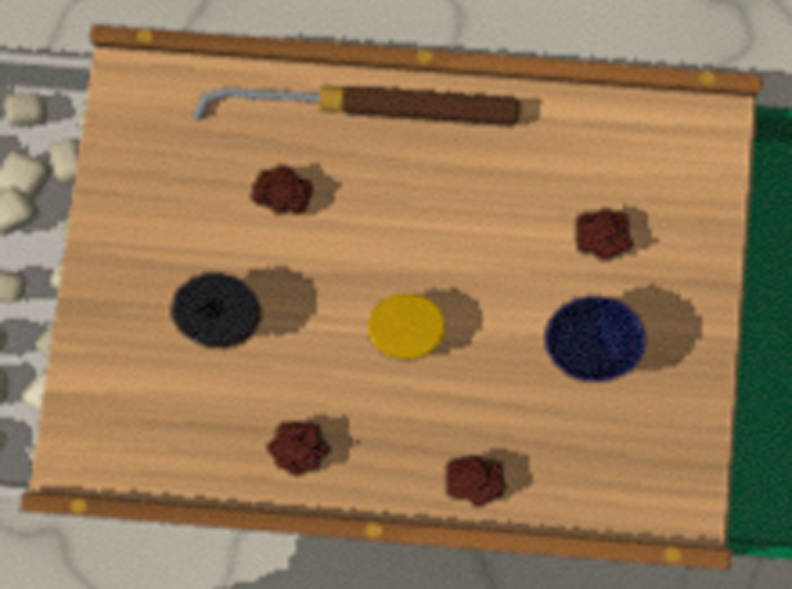

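```bash
cat >> h.py <<'E'
C=np.array([550.5,21.]);A=-0.066
EX=np.array([np.cos(A),np.sin(A)]);EY=np.array([-np.sin(A),np.cos(A)])
def b2w(x,y):return C+x*EX+y*EY
def w2b(p):d=np.array(p[:2])-C;return np.array([d@EX,d@EY])
from scipy.spatial.transform import Rotation as Ro
def go(*T):
    s=ctrl.sense();R=Ro.from_euler('xyz',s['eef_rot'])
    print('tool board',w2b(s['ee_pos']).round(1),'z',s['ee_pos'][2].round(1),'F',s['wrist_force'].round(1),'w',round(s['width'],1),'t',s['time'])
    dr=(R.inv()*Ro.from_euler('xyz',[np.pi,0,np.pi/2+A])).as_rotvec();print('turn',dr.round(3))
    for x,y,z in T: print((x,y,z),R.inv().apply(np.r_[b2w(x,y),z]-s['ee_pos']).round(1))
E
python3 - <<'E'
from h import *
P=[((223.1,165.8),(272,212.5)),((312.5,179.9),(226.9,181.9)),((227.4,248.8),(305.5,181.2)),((276.8,259.3),(282.7,166.1)),((310.2,213.9),(245.9,165)),((257.2,209.8),(272.1,182.8)),((204.9,204.8),(300.9,196.2))]
for p,q in P:
    X,e=tri(p,q);print(X.round(1),round(e,1),w2b(X).round(1))
go((43,-60,200))
E
```

```text
[609.1  86.4  98.4] 2.3 [54.1 69.1]
[585.2 -83.7  98.9] 1.0 [  41.5 -102.2]
[453.8  72.8  98.2] 0.3 [-99.9  45.3]
[435.9 -17.7  98.2] 1.5 [-111.8  -46.2]
[518.7 -76.1 120.4] 1.2 [-25.3 -99. ]
[525.7  19.5 109.2] 0.6 [-24.6  -3.1]
[532.4 115.4 115.9] 0.6 [-24.2  93.1]
tool board [-420.8  554.2] z 230.6 F [ 0.7 -0.5 -0.4] w 85.6 t 0.1
turn [-1.000e-03  1.000e-03  1.366e+00]
(43, -60, 200) [-579.1 -507.    31.4]
```

>>> step_arm(
  rows=[
    [-579,-507,31,0,0,1.366,12],
    [-579,-507,31,0,0,1.366,12],
    [-579,-507,31,0,0,1.366,12],
    [-579,-507,31,0,0,1.366,12],
    [-579,-507,31,0,0,1.366,12],
    [-579,-507,31,0,0,1.366,12],
    [-579,-507,31,0,0,1.366,12],
    [-579,-507,31,0,0,1.366,12],
    [-579,-507,31,0,0,1.366,12],
    [-579,-507,31,0,0,1.366,12],
    [-579,-507,31,0,0,1.366,12],
    [-579,-507,31,0,0,1.366,12],
    [-579,-507,31,0,0,1.366,12],
    [-579,-507,31,0,0,1.366,12],
    [-579,-507,31,0,0,1.366,12],
    [-579,-507,31,0,0,1.366,12],
    [-579,-507,31,0,0,1.366,12],
    [-579,-507,31,0,0,1.366,12],
  ],
)

```text
time: 2.35
ee_pos: [589.3, -40.6, 200.5]
eef_rot: [3.141, -0.0, 1.506]
wrist_force: [0.3, 0.1, -0.2]
width: 11.9
gripper_force: 0.0
```

```bash
python3 - <<'E'
from h import *
go((43,-60,97),(43,-190,97))
cv2.imwrite('pics/w1.png',ctrl.capture('wrist')[:,:,::-1])
E
```

```text
tool board [ 42.8 -58.9] z 200.5 F [ 0.3  0.1 -0.2] w 11.9 t 2.35
turn [ 0.    -0.     0.001]
(43, -60, 97) [ -1.1   0.2 103.5]
(43, -190, 97) [-1.311e+02  1.000e-01  1.034e+02]
```

View pics/w1.png

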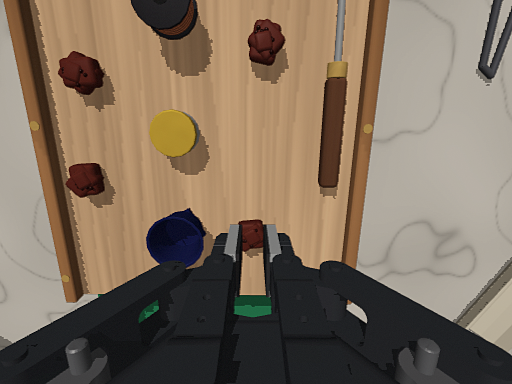

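The wrist view shows the stone centred in the finger gap at about (252,233), with the pot to the left and the pick to the right, both clear of the fingers.

>>> step_arm(
  rows=[
    [0,0,40,0,0,0,12],
    [0,0,75,0,0,0,12],
    [0,0,96,0,0,0,12],
    [0,0,103.5,0,0,0,12],
    [0,0,103.5,0,0,0,12],
    [-8,0,103.5,0,0,0,12],
    [-16,0,103.5,0,0,0,12],
    [-24,0,103.5,0,0,0,12],
    [-32,0,103.5,0,0,0,12],
    [-42,0,103.5,0,0,0,12],
    [-52,0,103.5,0,0,0,12],
    [-62,0,103.5,0,0,0,12],
    [-72,0,103.5,0,0,0,12],
    [-82,0,103.5,0,0,0,12],
    [-92,0,103.5,0,0,0,12],
    [-102,0,103.5,0,0,0,12],
    [-112,0,103.5,0,0,0,12],
    [-122,0,103.5,0,0,0,12],
    [-130,0,103.5,0,0,0,12],
    [-130,0,103.5,0,0,0,12],
  ],
)

```text
time: 4.9
ee_pos: [580.7, -171.8, 96.9]
eef_rot: [3.141, 0.0, 1.504]
wrist_force: [-0.1, 0.6, 0.2]
width: 12.0
gripper_force: 0.0
```

```bash
python3 - <<'E'
from h import *
go((-110,-3,160),(54,112,200))
t=ctrl.capture('top');cv2.imwrite('pics/t2.png',t[:,:,::-1])
for b in blobs('top',t,(165,120,450,290),'stone'): X=plane('top',b[0],100);print(b,w2b(X).round(0))
E
```

```text
tool board [  42.9 -190.4] z 96.9 F [-0.1  0.6  0.2] w 12.0 t 4.9
turn [ 0.     0.    -0.001]
(-110, -3, 160) [ 187.2 -153.1  -63.2]
(54, 112, 200) [ 302.4   10.8 -103.2]
(array([223.1, 166. ]), [216, 159, 15, 14, 154]) [54. 68.]
(array([227.4, 248.7]), [220, 242, 16, 15, 175]) [-100.   45.]
(array([276.7, 259.3]), [270, 253, 15, 15, 171]) [-111.  -46.]
```

View pics/t2.png

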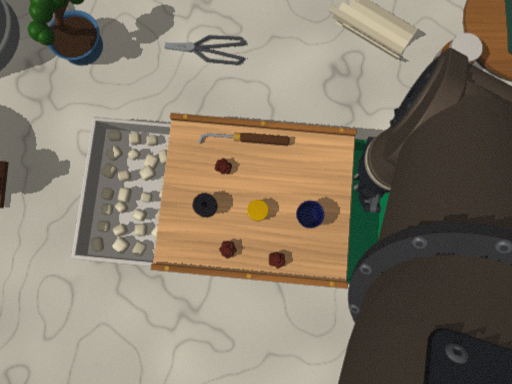

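The first stone has left the board and the other three, plus the pot, tin, spool and pick, are where they were. Next is the stone at about (277,259).

>>> step_arm(
  rows=[
    [0,0,-50,0,0,0,12],
    [0,0,-100,0,0,0,12],
    [40,-35,-100,0,0,0,12],
    [80,-70,-100,0,0,0,12],
    [120,-105,-100,0,0,0,12],
    [160,-130,-100,0,0,0,12],
    [187,-153,-100,0,0,0,12],
    [187,-153,-100,0,0,0,12],
    [187,-153,-100,0,0,0,12],
    [187,-153,-60,0,0,0,12],
    [187,-153,-35,0,0,0,12],
    [187,-153,-35,0,0,0,12],
  ],
)

```text
time: 6.45
ee_pos: [439.9, 24.5, 130.6]
eef_rot: [-3.139, 0.002, 1.503]
wrist_force: [1.1, -0.4, 0.6]
width: 12.0
gripper_force: 0.0
```

```bash
python3 - <<'E'
from h import *
go((-110,-3,97),(-110,-190,97))
E
```

```text
tool board [-110.6   -3.8] z 130.6 F [ 1.1 -0.4  0.6] w 12.0 t 6.45
turn [-0.003  0.002 -0.002]
(-110, -3, 97) [ 0.9  0.7 33.6]
(-110, -190, 97) [-186.1    1.1   34. ]
```

>>> step_arm(
  rows=[
    [0,1,20,0,0,0,12],
    [0,1,33,0,0,0,12],
    [0,1,33.5,0,0,0,12],
    [-8,1,33.5,0,0,0,12],
    [-16,1,33.5,0,0,0,12],
    [-24,1,33.5,0,0,0,12],
    [-34,1,33.5,0,0,0,12],
    [-45,1,33.5,0,0,0,12],
    [-56,1,33.5,0,0,0,12],
    [-67,1,33.5,0,0,0,12],
    [-78,1,33.5,0,0,0,12],
    [-89,1,33.5,0,0,0,12],
    [-100,1,33.5,0,0,0,12],
    [-112,1,33.5,0,0,0,12],
    [-124,1,33.5,0,0,0,12],
    [-136,1,33.5,0,0,0,12],
    [-148,1,33.5,0,0,0,12],
    [-160,1,33.5,0,0,0,12],
    [-173,1,33.5,0,0,0,12],
    [-186,1,33.5,0,0,0,12],
  ],
)

```text
time: 8.95
ee_pos: [429.2, -160.8, 98.3]
eef_rot: [3.142, -0.0, 1.505]
wrist_force: [0.7, 0.1, -0.2]
width: 12.3
gripper_force: 0.0
```

```bash
python3 - <<'E'
from h import *
go((-100,88,140),(54,112,200))
t=ctrl.capture('top');cv2.imwrite('pics/t3.png',t[:,:,::-1])
for k in ['stone','blue','yellow','black']:
  for b in blobs('top',t,(165,120,350,290),k): X=plane('top',b[0],100);print(k,b,w2b(X).round(0))
E
```

```text
tool board [-109.1 -189.4] z 98.3 F [ 0.7  0.1 -0.2] w 12.3 t 8.95
turn [ 0. -0. -0.]
(-100, 88, 140) [277.4   9.  -41.7]
(54, 112, 200) [ 301.4  163.  -101.7]
stone (array([223. , 166.1]), [216, 159, 15, 14, 155]) [54. 68.]
stone (array([227.5, 248.7]), [220, 242, 16, 15, 171]) [-100.   45.]
blue (array([310.2, 213.9]), [297, 201, 27, 27, 542]) [ -23. -102.]
yellow (array([257.3, 209.8]), [247, 200, 21, 21, 347]) [-24.  -4.]
black (array([204.8, 204.8]), [194, 194, 23, 22, 401]) [-22.  95.]
```

>>> step_arm(
  rows=[
    [0,0,-30,0,0,0,12],
    [0,0,-55,0,0,0,12],
    [40,2,-55,0,0,0,12],
    [90,4,-55,0,0,0,12],
    [140,6,-55,0,0,0,12],
    [190,8,-55,0,0,0,12],
    [240,9,-55,0,0,0,12],
    [277,9,-55,0,0,0,12],
    [277,9,-55,0,0,0,12],
    [277,9,-40,0,0,0,12],
    [277,9,-30,0,0,0,12],
    [277,9,-30,0,0,0,12],
  ],
)

```text
time: 10.5
ee_pos: [455.7, 114.6, 127.2]
eef_rot: [-3.139, 0.001, 1.503]
wrist_force: [-0.1, -0.1, -0.0]
width: 12.2
gripper_force: 0.0
```

```bash
python3 - <<'E'
from h import *
go((-100,88,97),(-100,-190,97))
E
```

```text
tool board [-100.8   87.1] z 127.2 F [-0.1 -0.1 -0. ] w 12.2 t 10.5
turn [-0.002  0.001 -0.002]
(-100, 88, 97) [ 0.9  0.8 30.2]
(-100, -190, 97) [-277.1    1.4   30.5]
```

>>> step_arm(
  rows=[
    [0,1,20,0,0,0,12],
    [0,1,30,0,0,0,12],
    [0,1,30.5,0,0,0,12],
    [-8,1,30.5,0,0,0,12],
    [-16,1,30.5,0,0,0,12],
    [-24,1,30.5,0,0,0,12],
    [-34,1,30.5,0,0,0,12],
    [-45,1,30.5,0,0,0,12],
    [-56,1,30.5,0,0,0,12],
    [-67,1,30.5,0,0,0,12],
    [-78,1,30.5,0,0,0,12],
    [-89,1,30.5,0,0,0,12],
    [-100,1,30.5,0,0,0,12],
    [-112,1,30.5,0,0,0,12],
    [-124,1,30.5,0,0,0,12],
    [-136,1,30.5,0,0,0,12],
    [-148,1,30.5,0,0,0,12],
    [-156,1,30.5,0,0,0,12],
  ],
)

```text
time: 12.75
ee_pos: [447.1, -40.7, 97.8]
eef_rot: [3.142, 0.0, 1.504]
wrist_force: [-0.0, 0.1, 0.3]
width: 12.2
gripper_force: 0.1
```

>>> step_arm(
  rows=[
    [-8,0,0,0,0,0,12],
    [-18,0,0,0,0,0,12],
    [-29,0,0,0,0,0,12],
    [-41,0,0,0,0,0,12],
    [-53,0,0,0,0,0,12],
    [-65,0,0,0,0,0,12],
    [-77,0,0,0,0,0,12],
    [-89,0,0,0,0,0,12],
    [-100,0,0,0,0,0,12],
    [-111,0,0,0,0,0,12],
    [-121,0,0,0,0,0,12],
    [-121,0,0,0,0,0,12],
  ],
)

```text
time: 14.25
ee_pos: [439.1, -161.4, 97.8]
eef_rot: [3.141, 0.0, 1.503]
wrist_force: [0.7, 0.1, 0.2]
width: 12.2
gripper_force: 0.0
```

```bash
python3 - <<'E'
from h import *
go((54,112,200))
t=ctrl.capture('top');cv2.imwrite('pics/t4.png',t[:,:,::-1])
for k in ['stone','blue','yellow','black']:
  for b in blobs('top',t,(165,120,450,290),k): X=plane('top',b[0],100);print(k,b,w2b(X).round(0))
E
```

```text
tool board [ -99.1 -189.4] z 97.8 F [0.7 0.1 0.2] w 12.2 t 14.25
turn [ 0.     0.    -0.001]
(54, 112, 200) [ 301.6  152.7 -102.2]
stone (array([223. , 165.9]), [216, 159, 16, 14, 152]) [54. 68.]
stone (array([382.5, 184.6]), [375, 178, 16, 14, 140]) [  44. -234.]
blue (array([310.3, 213.9]), [297, 201, 27, 26, 539]) [ -23. -102.]
yellow (array([257.3, 209.8]), [247, 200, 21, 21, 348]) [-24.  -4.]
black (array([204.8, 204.7]), [193, 194, 24, 23, 399]) [-22.  95.]
black (array([406.6, 239.8]), [381, 207, 51, 69, 1535]) [ -56. -282.]
black (array([359.3, 256.3]), [352, 225, 20, 64, 408]) [ -93. -197.]
```

>>> step_arm(
  rows=[
    [0,0,-50,0,0,0,12],
    [0,0,-102,0,0,0,12],
    [40,20,-102,0,0,0,12],
    [90,45,-102,0,0,0,12],
    [140,70,-102,0,0,0,12],
    [190,95,-102,0,0,0,12],
    [240,120,-102,0,0,0,12],
    [285,145,-102,0,0,0,12],
    [302,153,-102,0,0,0,12],
    [302,153,-102,0,0,0,12],
    [302,153,-102,0,0,0,12],
    [302,153,-60,0,0,0,12],
    [302,153,-35,0,0,0,12],
    [302,153,-35,0,0,0,12],
  ],
)

```text
time: 16.05
ee_pos: [610.1, 128.5, 131.6]
eef_rot: [-3.138, 0.002, 1.502]
wrist_force: [0.2, 0.2, 0.5]
width: 12.1
gripper_force: 0.0
```

```bash
python3 - <<'E'
from h import *
go((54,112,97),(54,-190,97))
E
```

```text
tool board [ 52.4 111.2] z 131.6 F [0.2 0.2 0.5] w 12.1 t 16.05
turn [-0.003  0.002 -0.003]
(54, 112, 97) [ 0.8  1.7 34.6]
(54, -190, 97) [-301.2    2.5   35.1]
```

>>> step_arm(
  rows=[
    [0,1.5,20,0,0,0,12],
    [0,1.5,33,0,0,0,12],
    [0,1.5,34,0,0,0,12],
    [-8,1.5,34,0,0,0,12],
    [-16,1.5,34,0,0,0,12],
    [-24,1.5,34,0,0,0,12],
    [-34,1.5,34,0,0,0,12],
    [-45,1.5,34,0,0,0,12],
    [-56,1.5,34,0,0,0,12],
    [-67,1.5,34,0,0,0,12],
    [-78,1.5,34,0,0,0,12],
    [-89,1.5,34,0,0,0,12],
    [-100,1.5,34,0,0,0,12],
    [-112,1.5,34,0,0,0,12],
    [-124,1.5,34,0,0,0,12],
    [-136,1.5,34,0,0,0,12],
    [-148,1.5,34,0,0,0,12],
    [-160,1.5,34,0,0,0,12],
    [-172,1.5,34,0,0,0,12],
    [-180,1.5,34,0,0,0,12],
  ],
)

```text
time: 18.55
ee_pos: [601.4, -50.0, 98.8]
eef_rot: [3.142, 0.0, 1.504]
wrist_force: [0.3, -0.2, 0.3]
width: 12.1
gripper_force: 0.1
```

>>> step_arm(
  rows=[
    [-8,0,0,0,0,0,12],
    [-18,0,0,0,0,0,12],
    [-29,0,0,0,0,0,12],
    [-41,0,0,0,0,0,12],
    [-53,0,0,0,0,0,12],
    [-65,0,0,0,0,0,12],
    [-77,0,0,0,0,0,12],
    [-89,0,0,0,0,0,12],
    [-100,0,0,0,0,0,12],
    [-111,0,0,0,0,0,12],
    [-121,0,0,0,0,0,12],
    [-121,0,0,0,0,0,12],
    [-121,0,-50,0,0,0,12],
    [-70,0,-100,0,0,0,12],
    [-10,0,-130,0,0,0,12],
    [50,0,-130,0,0,0,12],
    [110,0,-130,0,0,0,12],
    [170,0,-130,0,0,0,12],
    [230,0,-130,0,0,0,12],
    [250,0,-130,0,0,0,12],
  ],
)

```text
time: 21.05
ee_pos: [616.6, 206.9, 228.3]
eef_rot: [-3.14, -0.002, 1.512]
wrist_force: [-0.5, -0.9, 0.2]
width: 11.9
gripper_force: 0.0
```

```bash
python3 - <<'E'
from h import *
go()
for n in ['top','scene']:
  t=ctrl.capture(n);cv2.imwrite(f'pics/{n}5.png',t[:,:,::-1])
  for k in ['stone','blue','yellow','black']:
    for b in blobs(n,t,(165,120,450,290),k): print(n,k,b)
E
```

```text
tool board [ 53.7 189.9] z 228.3 F [-0.5 -0.9  0.2] w 11.9 t 21.05
turn [-0.001 -0.002  0.007]
top stone (array([356.4, 184.2]), [353, 178, 8, 12, 79])
top stone (array([382.6, 184.6]), [375, 178, 16, 14, 138])
top stone (array([351.1, 255.1]), [348, 249, 8, 13, 62])
top stone (array([362.5, 269.8]), [358, 263, 11, 14, 110])
top blue (array([310.2, 213.9]), [297, 201, 27, 26, 536])
top yellow (array([257.3, 209.8]), [247, 200, 22, 21, 351])
top black (array([204.9, 204.7]), [194, 194, 23, 22, 397])
scene blue (array([245.9, 167.6]), [237, 159, 19, 20, 271])
scene yellow (array([272.2, 182.9]), [265, 178, 15, 11, 121])
scene black (array([312.4, 154. ]), [291, 120, 49, 82, 1680])
```

View pics/top5.png

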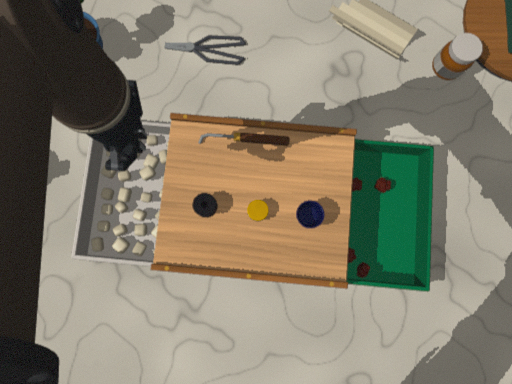

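All four stones show red in the green tub, at (356,184), (383,185), (351,255) and (362,270). Three are partly hidden by the board end. I'll check that they lie on the tub floor and don't move.

```bash
python3 - <<'E'
from h import *
t=ctrl.capture('top')
for b in blobs('top',t,(345,120,450,290),'stone'):
    x,y,w,h,_=b[1]
    for z in (14,24,50): print(b[0],z,'right edge board y',w2b(plane('top',(x+w,b[0][1]),z)).round(0))
cv2.imwrite('pics/tubc.png',cv2.resize(t[130:295,335:445,::-1],None,fx=3.6,fy=3.6,interpolation=2))
E
```

```text
[356.4 184.5] 14 right edge board y [  57. -218.]
[356.4 184.5] 24 right edge board y [  55. -216.]
[356.4 184.5] 50 right edge board y [  50. -209.]
[382.5 184.7] 14 right edge board y [  62. -279.]
[382.5 184.7] 24 right edge board y [  60. -276.]
[382.5 184.7] 50 right edge board y [  55. -267.]
[350.9 255.2] 14 right edge board y [ -91. -213.]
[350.9 255.2] 24 right edge board y [ -91. -210.]
[350.9 255.2] 50 right edge board y [ -91. -204.]
[362.6 269.6] 14 right edge board y [-117. -243.]
[362.6 269.6] 24 right edge board y [-117. -240.]
[362.6 269.6] 50 right edge board y [-116. -232.]
```

View pics/tubc.png

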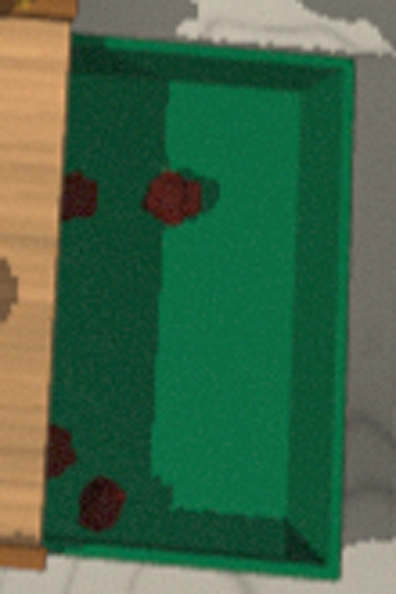

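The crop shows the four stones on the tub floor. Their near edges are at least 40 mm clear of the inner wall, so each lies well inside. Nothing else on the board has moved, so I'm handing in.

```bash
python3 -c "
from workcell import ctrl
print(ctrl.sense()['time'],ctrl.hand_in())"
```

```text
the job is handed in; nothing more can be done
21.2 None
```

I pushed all four stones off the board's open end into the green tub, the pot, spool, tin and root pick show no movement in the final picture, and I handed the job in at 21.2 s (no verdict was returned).

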